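Run down the wing screw of a glue clamp

TASK

Two small glue clamps are fixed to the bench; the one with the wing screw is still loose. With a fingertip, push its wings round clockwise (seen from above) in several strokes, coming off the wings between strokes, until the screw is fully home and its foot is tight on the bamboo strips. Push gently, do not grip the wings, leave the clamp with the round knob as it is, and do not disturb the mugs, jug, spoon or bowls.

Things in the scene. Friction and masses are not known exactly. Their poses are not given: they have to be found in the camera images.
- wing_clamp: Steel C-frame clamp with the wing screw. Origin on the bench below the screw axis; z up, y from the axis towards the upright. Bolted down. Wooden base 90 mm along x, -45 to +70 mm along y, 12 mm thick; steel arm 24 mm wide reaches from the upright to the axis, its top 84 mm up, its round boss 28 mm across, top 90 mm up. Bamboo strips along x, 150 mm long, top 24 mm up.
- wing_upright (a point): Top middle of the wing clamp's steel upright, 134 mm above the bench and 47 mm from the screw axis along the clamp's y. The upright is 40 mm wide along x and 12 mm thick along y: its inner face is 41 mm from the axis, so a finger can stroke freely on the other sides.
- wing (a joint): Turn of the wing screw, rad, growing clockwise from above (tightening). Starts at 0.2 to 2.6; hard stop at 8.0, where the foot is tight. Sinks 0.8 mm per rad. At value q the wings lie at angle -q (counter-clockwise positive from above) from the clamp's x axis, and opposite. Friction 0.035 N m (1.5 N at a wing): it stays where it is left.
- wing_centre (a point): On the screw axis at the wings' mid height, 115 mm above the bench at joint 0, 108.6 mm when home. Turns with the screw: x along the wings. Two flat upright steel wings, 6 mm thick, discs of 26 mm on edge, reaching 36 mm from the axis, 13 mm above and below this point. Hub 19 mm across, from 15 mm below to 5 mm above.
- spindle: The screw's spindle, 12 mm thick, with foot and wings (a contact with it counts the wings too); slides down as it is turned. Origin on the axis, at the bench at joint 0, 6.4 mm lower when home; does not turn.
- knob_clamp: Like clamp, with a round knurled steel knob 46 mm across, top 116 mm up, already tight; not to be turned. Upright 134 mm tall as on the other. Origin on the bench below the screw axis; z up, y from the axis towards the upright. Bolted down. Wooden base 90 mm along x, -45 to +70 mm along y, 12 mm thick; steel arm 24 mm wide reaches from the upright to the axis, its top 84 mm up, its round boss 28 mm across, top 90 mm up. 
- knob (a joint): Turn of the round knob, rad, 0 at the start; leave it.
- mug_a: White enamel mug, 80 mm across, 80 mm tall, handle on its y side, standing between the clamps; origin under its centre.
- mug_b: Blue enamel mug, same size, farther back; origin under its centre.
- spoon: Bamboo spoon, 240 mm long, lying along its x; origin at its middle, on the bench.
- jug: Yellow plastic jug, 140 mm across, 240 mm tall, on the right; origin under its centre.
- bowls: Lidded tier of three aluminium bowls in a wire carrier, 150 mm across, 168 mm tall, at the back left; origin under its centre.
There are look-alikes about, which are no part of the job. What is shaped like the wing_clamp but green or pink is not meant.

How it is judged:
By the outcome, as a careful person would: the job done as asked, in the order asked, and still so for the second after the job is handed in, with the robot touching nothing.
It also fails if it takes over 64 s, if anything falls off the work surface, if the arm or the gripper's body presses on something with over 40 N, if the wrist force passes 120 N, or if a joint passes its speed limit or range.

ROBOT

A 6-joint arm with a two-finger parallel gripper is mounted at the origin on the work surface. World frame = base frame: x ahead of the robot, y to its left, z up, the work surface at z = 0. Lengths are in m, angles in rad, forces in N, time in s.
With the tool pointing down it reaches from about 0.25 to 0.8 m from the base axis. Payload 8.5 kg.
Tool frame: the origin (TCP) lies at the very end of the fingers, on their centre line; the grasp point (between the pads) lies 19 mm behind it; y points along the fingers, z is the direction in which the jaws open and shut, and the axes are right-handed (so a half turn about y gives the same grasp; the last joint's range is limited). The gripper opens to 85 mm and grips with 20 to 120 N. Pads are 22 mm wide; open, the fingers measure 114 mm over their backs; the gripper's body (76 mm by 85 mm) begins 54 mm behind the grasp point. The pads swing forward as they close: fully open they stand 13 mm farther back than shut.
Start: joints at [1.173, 0.238, -0.013, 1.319, 0, 1.571], TCP at [0.203, 0.484, 0.231] pointing down, gripper open.
Joint ranges: [-2.66, 2.66], [-1.03, 1.9], [-1.14, 1.46], [-1.82, 2.27], [-1.45, 1.34], [-3.14, 3.14]. Speed limits (rad/s): [2.22, 2.22, 2.79, 3.14, 3.14, 3.14].

INTERFACE

Orientations are given as a unit quaternion [w, x, y, z].
In Python, from cell import ctrl gives the robot as it stands.
- The arm moves only by the shell command python3 -m jog 'ROWS'. ROWS is JSON, a list of rows, each a list of 3 entries, a list of its own where there are three numbers: the shift along the tool's x, y, z in m, then the turn about the tool's y in degrees, then the opening, from 0 (shut) to 1 (fully open). A call has 1 to 5 rows; each row is the pose to reach, as a shift and turn from the pose commanded when the call began, along the tool's axes at that moment; what a row does not reach only later rows make up. A row lasts 1/8 s, in which the tool goes at most 62.5 mm and 10.7 degrees, less where a joint would pass 70% of its speed; a pose out of reach is approached as far as the arm can. A call with a gripper value outside its range is refused whole. The fingers move at their own pace and stop on an object; the grip force is fixed at half the most. Time passes only in rows, so rows that repeat a pose let the fingers close. It gives the time, the measured TCP pose, the force and the opening at its end, in the units of the state.
- ctrl.read_state(): the state, without advancing time (a new reading comes with each control period).
- ctrl.snapshot(name): name is "side" or "top"; returns a dict with "pixels" (384x512x3 uint8, red, green, blue), "intrinsics" (3x3 intrinsics, pixels), "dist" ([k1, k2, p1, p2, k3] as OpenCV has them; the pictures are not rectified), "extrinsics" (4x4, takes a point from camera to world coordinates). Camera axes: x right, y down, z forward; pixel columns grow to the right and rows downward; lengths in m; the calibration is good to about 2 mm. A picture is of the moment at which its call begins. There is no depth.
- ctrl.job_done(): hands the job in, once; it reports no verdict.
The state is a dict: "t": time; "joints": joint angles; "qvel": joint speeds; "joint_torque": joint torques, N m; "tool_pos": TCP position; "eef_rot": TCP orientation; "wrist_force": force on the tool from outside, world axes, zero at the start; "torque": the same for the moment, N m; "opening": opening from 0.0 (shut) to 1.0 (fully open).
Only numpy, scipy, OpenCV 4.12 (cv2) and the standard library are available. Lean on these libraries where they do the work, as an engineer would, in place of code of your own. Each camera call takes 0.05 s, during which the arm holds its last target. There are 200 camera calls.

## Working session

There is one attempt and no reset: what is moved stays moved. The work goes in short steps, Python scripts to look and compute and a shell command to move; the robot and the scene stay as the last step left them, time stands still between calls to the robot, and variables do not carry over. Pictures are saved under pics/ and viewed, about 8 in all and at most 12, crops included, and the job is handed in when it is done.

```bash
ls; mkdir -p pics; python3 - <<'E'
from cell import ctrl
import cv2
print(ctrl.read_state())
for n in("side","top"):
    s=ctrl.snapshot(n); cv2.imwrite(f"pics/{n}0.png",s["pixels"][:,:,::-1]); print(n,s["intrinsics"],s["dist"],s["extrinsics"])
E
```

```text
pics
{'t': 0.0, 'joints': array([ 1.17295879e+00,  2.38779772e-01, -1.42562917e-02,  1.31921088e+00,
       -2.78820213e-05,  1.57080733e+00]), 'qvel': array([ 3.87324884e-04,  1.54481402e-03,  6.75482282e-05, -9.98187224e-04,
        3.23810019e-04,  1.53993801e-03]), 'joint_torque': array([-2.81331077e-04, -5.38777614e+01,  3.46437228e+01,  1.86572853e-02,
        6.14739474e-05,  5.68674494e-06]), 'tool_pos': array([0.20324291, 0.48360573, 0.23067737]), 'eef_rot': array([-0.69265755,  0.69366697, -0.13982649,  0.13964313]), 'wrist_force': array([ 0.29349546, -0.35374205,  0.54263534]), 'torque': array([0.00879972, 0.05374236, 0.00029203]), 'opening': 1.0009600998465362}
side [[421.42992243   0.         260.6702878 ]
 [  0.         421.42992243 193.85636238]
 [  0.           0.           1.        ]] [0.02358576 0.         0.         0.         0.        ] [[ 0.96982115 -0.17301317  0.1717946   0.37704165]
 [-0.24329142 -0.73296028  0.6352783  -0.71701158]
 [ 0.01600711 -0.65790248 -0.752933    0.83315309]
 [ 0.          0.          0.          1.        ]]
top [[397.95468031   0.         257.69521691]
 [  0.         397.95468031 192.18108803]
 [  0.           0.           1.        ]] [0.04370708 0.         0.         0.         0.        ] [[ 0.00526701 -0.98861175  0.15039637  0.40843725]
 [-0.99995088 -0.00646971 -0.00750875 -0.09092439]
 [ 0.00839626 -0.15034944 -0.98859726  1.0828482 ]
 [ 0.          0.          0.          1.        ]]
```

View pics/side0.png

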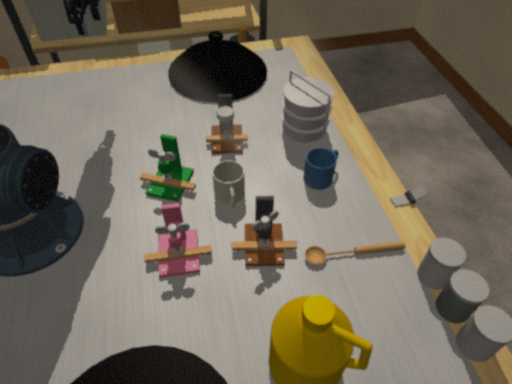

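View pics/top0.png

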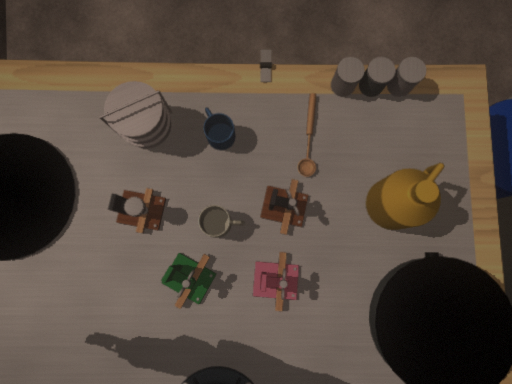

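Candidates for the wing clamp: brown-based with a dark upright, side (264,235) / top (288,205); green, side (170,170) / top (188,278); pink, side (177,240) / top (277,280); and the round-knob clamp, side (227,125) / top (140,208). By the description I choose the brown one at side (264,235). Next is a close crop to check it.

```bash
cat > h.py <<'E'
import numpy as np, cv2
from cell import ctrl
def ray(s,uv):
    p=cv2.undistortPoints(np.array([[uv]],float),s["intrinsics"],s["dist"])[0,0]
    E=s["extrinsics"]; return E[:3,3],E[:3,:3]@np.array([p[0],p[1],1])
def onplane(s,uv,z):
    o,d=ray(s,uv); return o+d*(z-o[2])/d[2]
def tri(s1,u1,s2,u2):
    o1,d1=ray(s1,u1);o2,d2=ray(s2,u2)
    a=np.linalg.lstsq(np.c_[d1,-d2],o2-o1,rcond=None)[0]
    p,q=o1+a[0]*d1,o2+a[1]*d2
    return (p+q)/2,np.linalg.norm(p-q)
def proj(s,P):
    E=np.linalg.inv(s["extrinsics"]); r=cv2.Rodrigues(E[:3,:3])[0]
    return cv2.projectPoints(np.atleast_2d(np.array(P,float)),r,E[:3,3],s["intrinsics"],s["dist"])[0][:,0]
def crop(s,c,w,f):
    x,y=c; im=s["pixels"][y-w:y+w,x-w:x+w,::-1]
    return cv2.resize(im,None,fx=f,fy=f,interpolation=cv2.INTER_CUBIC)
E
python3 - <<'E'
from h import *
a=ctrl.snapshot("side");b=ctrl.snapshot("top")
cv2.imwrite("pics/c1.png",np.clip(1.5*np.hstack([crop(a,(264,230),40,5),crop(b,(288,205),40,5)]),0,255).astype('uint8'))
E
```

```text
(no output)
```

View pics/c1.png

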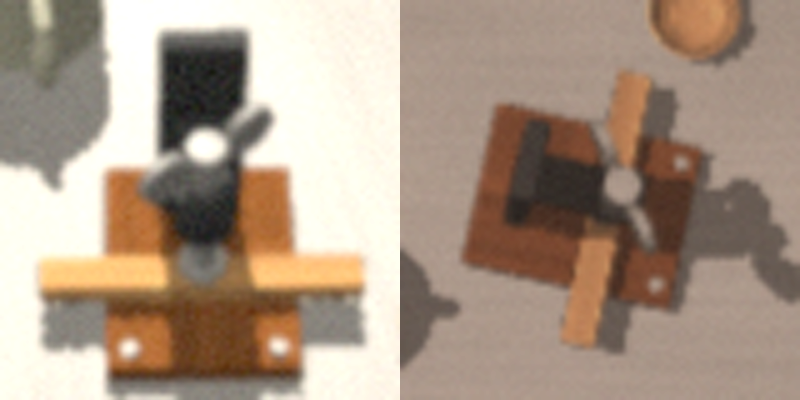

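```bash
python3 - <<'E'
from h import *
np.set_printoptions(precision=4,suppress=True)
a=ctrl.snapshot("side");b=ctrl.snapshot("top")
A=lambda x,y:(224+x/5-.4,190+y/5-.4)
B=lambda x,y:(248+(x-400)/5-.4,165+y/5-.4)
print("hub",tri(a,A(206,145),b,B(622,186)))
print("upr",tri(a,A(204,38),b,B(527,170)))
print("tipA (far)",tri(a,A(262,115),b,B(600,130)))
print("tipB",tri(a,A(150,188),b,B(648,238)))
c=np.array([onplane(b,B(*p),.012) for p in [(497,103),(700,148),(678,310),(463,263)]]);print(c)
h=onplane(b,B(622,186),.118)
for p in[(600,130),(648,240)]:
  q=onplane(b,B(*p),.114);print(q,q-h)
# strips ends
print([onplane(b,B(*p),.024) for p in[(634,72),(580,346)]])
# mug, spoon bowl
print("mug",onplane(b,(215,221),.08),"spoon",onplane(b,(308,168),.01),"jugtop",onplane(b,(427,191),.24))
print("pink",onplane(b,(283,284),.118))
s=ctrl.read_state();print(s["tool_pos"])
from scipy.spatial.transform import Rotation as R
w=s["eef_rot"];print(R.from_quat([*w[1:],w[0]]).as_matrix())
E
```

```text
hub (array([ 0.5322, -0.1824,  0.1159]), np.float64(0.00010876123565835555))
upr (array([ 0.5404, -0.1355,  0.1305]), np.float64(0.005047345074994787))
tipA (far) (array([ 0.56  , -0.1719,  0.1156]), np.float64(7.227380264741886e-05))
tipB (array([ 0.5058, -0.1953,  0.1106]), np.float64(0.002972658087907782))
[[ 0.5908 -0.1244  0.012 ]
 [ 0.5667 -0.2349  0.012 ]
 [ 0.4786 -0.2218  0.012 ]
 [ 0.5032 -0.1062  0.012 ]]
[ 0.5603 -0.172   0.114 ] [ 0.0283  0.0103 -0.004 ]
[ 0.506  -0.1951  0.114 ] [-0.026  -0.0129 -0.004 ]
[array([ 0.6062, -0.1981,  0.024 ]), array([ 0.4585, -0.1682,  0.024 ])]
mug [0.4869 0.0085 0.08  ] spoon [ 0.6399 -0.2372  0.01  ] jugtop [ 0.5416 -0.4587  0.24  ]
pink [ 0.336  -0.1593  0.118 ]
[0.2033 0.4839 0.2311]
[[ 0.9219 -0.0002  0.3874]
 [-0.3874 -0.0005  0.9219]
 [-0.     -1.     -0.0005]]
```

Side (265,219) and top (292,202) both show the steel hub with its two wings, so the choice holds. The axis is at about (0.5325, -0.182), with the clamp's x axis at about -11° in the world. The wings lie at about 23° in the world, so q ≈ 2.55 rad, with about 312° to go. First I work out the move to above the first contact.

```bash
cat >> h.py <<'E'
from scipy.spatial.transform import Rotation as R
AX=np.array([.5325,-.182])
def frame():
    s=ctrl.read_state(); w=s["eef_rot"]; return s,R.from_quat([*w[1:],w[0]]).as_matrix()
def zang(M): return np.degrees(np.arctan2(M[1,2],M[0,2]))
def wingpos(ang,u,v):
    a=np.radians(ang);return AX+u*np.array([np.cos(a),np.sin(a)])+v*np.array([-np.sin(a),np.cos(a)])
def goal(xy,z,za):
    s,M=frame(); d=np.array([*xy,z])-s["tool_pos"]
    print("pos",s["tool_pos"].round(4),"zang",zang(M).round(1),"F",s["wrist_force"].round(1),"t",s["t"],"j6",s["joints"][5].round(2))
    print("shift mm",(M.T@d*1e3).round(1),"turn",((zang(M)-za+180)%360-180).round(1))
E
python3 -c "
from h import *
goal(wingpos(-157,.027,.024),.18,23)"
```

```text
pos [0.2033 0.4839 0.2311] zang 67.2 F [-0.3 -0.4  0.1] t 0.3 j6 1.57
shift mm [ 559.8   51.4 -522.4] turn 44.2
```

```bash
python3 -m jog '[[[0.040,0,-0.038],0,0],[[0.080,0,-0.075],0,0],[[0.120,0,-0.112],0,0],[[0.160,0,-0.150],0,0],[[0.200,0,-0.187],0,0]]' && python3 -m jog '[[[0.040,0,-0.037],0,0],[[0.080,0,-0.075],0,0],[[0.120,0,-0.112],0,0],[[0.160,0,-0.150],0,0],[[0.200,0,-0.187],0,0]]' && python3 -m jog '[[[0.040,0,-0.037],0,0],[[0.080,0,-0.075],0,0],[[0.120,0,-0.112],0,0],[[0.160,0,-0.148],0,0],[[0.160,0,-0.148],0,0]]' && python3 -m jog '[[[0,0,0],9,0],[[0,0.01,0],18,0],[[0,0.02,0],27,0],[[0,0.035,0],36,0],[[0,0.050,0],44,0]]'; python3 - <<'E'
from h import *
goal(wingpos(-157,.027,.024),.097,23)
a=ctrl.snapshot("side");b=ctrl.snapshot("top")
cv2.imwrite("pics/c2.png",np.clip(1.5*np.hstack([crop(a,(264,220),50,4),crop(b,(288,205),50,4)]),0,255).astype('uint8'))
E
```

```text
t: 0.92
tool_pos: [0.3157, 0.2325, 0.2314]
eef_rot: [0.693, -0.693, 0.139, -0.14]
wrist_force: [2.0, 0.5, -0.2]
opening: 0.002
t: 1.55
tool_pos: [0.4277, -0.0177, 0.2315]
eef_rot: [0.693, -0.693, 0.14, -0.14]
wrist_force: [-0.0, 0.8, -0.3]
opening: 0.0
t: 2.17
tool_pos: [0.5183, -0.2172, 0.2302]
eef_rot: [-0.693, 0.693, -0.141, 0.141]
wrist_force: [0.4, 0.1, 0.3]
opening: 0.002
t: 2.8
tool_pos: [0.517, -0.2133, 0.1811]
eef_rot: [0.59, -0.59, 0.391, -0.39]
wrist_force: [1.0, -0.6, -0.2]
opening: -0.001
pos [ 0.517  -0.2133  0.1811] zang 23.0 F [ 1.  -0.6 -0.2] t 2.8 j6 0.78
shift mm [ 1.3 84.1 -0.5] turn -0.0
```

View pics/c2.png

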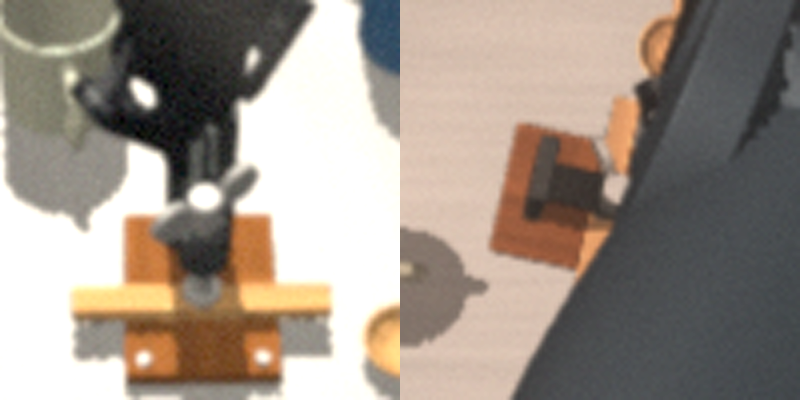

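```bash
python3 - <<'E'
from h import *
a=ctrl.snapshot("side"); s=ctrl.read_state()
p=proj(a,[s["tool_pos"],s["tool_pos"]+[0,0,.04],[.5325,-.182,.118]]);print(((p-[214,170])*4).round(0))
E
python3 -m jog '[[[0,0.017,0],0,0],[[0,0.034,0],0,0],[[0,0.051,0],0,0],[[0,0.068,0],0,0],[[0,0.084,0],0,0]]'
python3 - <<'E'
from h import *
goal(wingpos(-157,.027,.024),.097,23)
a=ctrl.snapshot("side")
cv2.imwrite("pics/c3.png",np.clip(1.5*crop(a,(264,220),40,8),0,255).astype('uint8'))
E
```

```text
[[192. 167.]
 [193. 115.]
 [204. 191.]]
t: 3.58
tool_pos: [0.5177, -0.214, 0.0978]
eef_rot: [0.591, -0.591, 0.388, -0.388]
wrist_force: [-0.6, 0.0, -0.3]
opening: 0.001
pos [ 0.5177 -0.214   0.0978] zang 23.4 F [-0.6  0.  -0.3] t 3.575 j6 0.77
shift mm [ 0.3  0.8 -0.9] turn 0.4
```

View pics/c3.png

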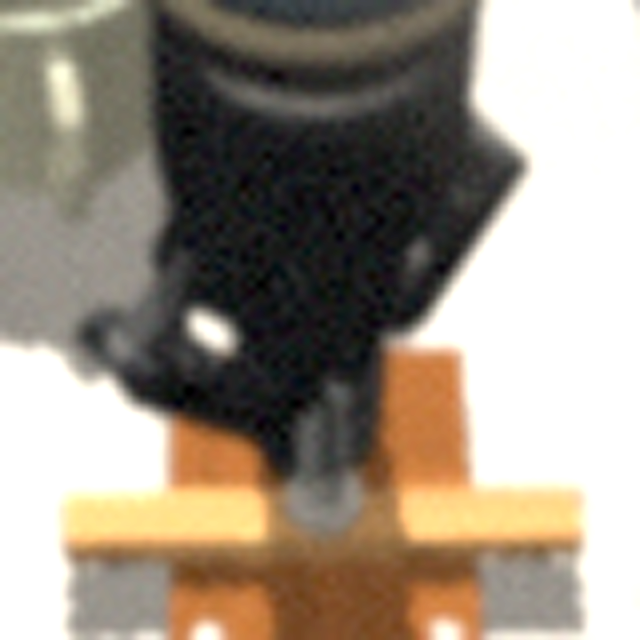

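The fingertip is in front of the wings on the free side, seen at crop (320,450). It is at z 98 mm and touches nothing. Next I make contact and run the first stroke, pivoting about the screw axis at 6° per row.

```bash
python3 -m jog '[[[-0.003,0,0],0,0],[[-0.006,0,0],0,0],[[-0.008,0,0],0,0],[[-0.010,0,0],0,0],[[-0.010,0,0],0,0]]' && python3 -m jog '[[[-0.0029,0,-0.0013],6,0],[[-0.0059,0,-0.0023],12,0],[[-0.0090,0,-0.0030],18,0],[[-0.0122,0,-0.0034],24,0],[[-0.0154,0,-0.0034],30,0]]'
python3 -c "
from h import *
goal(wingpos(-187,.027,.014),.097,-7)"
```

```text
t: 4.25
tool_pos: [0.5137, -0.2051, 0.0977]
eef_rot: [-0.59, 0.59, -0.389, 0.389]
wrist_force: [0.5, -0.7, 0.6]
opening: 0.005
t: 4.88
tool_pos: [0.5045, -0.1924, 0.0974]
eef_rot: [-0.469, 0.469, -0.529, 0.53]
wrist_force: [1.3, -1.7, -0.8]
opening: 0.002
pos [ 0.5045 -0.1924  0.0974] zang -7.0 F [ 1.3 -1.7 -0.8] t 4.875 j6 1.33
shift mm [ 0.3  0.4 -0.4] turn -0.0
```

Contact force is about 2 N, as expected for the friction given. I finish stroke 1 with 60° more.

```bash
python3 -m jog '[[[-0.0029,0,-0.0013],6,0],[[-0.0059,0,-0.0023],12,0],[[-0.0090,0,-0.0030],18,0],[[-0.0122,0,-0.0034],24,0],[[-0.0154,0,-0.0034],30,0]]' && python3 -m jog '[[[-0.0029,0,-0.0013],6,0],[[-0.0059,0,-0.0023],12,0],[[-0.0090,0,-0.0030],18,0],[[-0.0122,0,-0.0034],24,0],[[-0.0154,0,-0.0034],30,0]]' && python3 -m jog '[[[0.006,0,-0.003],0,0],[[0.014,0,-0.006],0,0],[[0.014,-0.03,-0.006],0,0],[[0.014,-0.06,-0.006],0,0],[[0.014,-0.085,-0.006],0,0]]'
python3 - <<'E'
from h import *
goal(wingpos(-67,.027,.024),.18,-67+180)
a=ctrl.snapshot("side")
cv2.imwrite("pics/c4.png",np.clip(1.5*crop(a,(264,220),50,8),0,255).astype('uint8')[:600])
E
```

```text
t: 5.5
tool_pos: [0.5026, -0.1766, 0.0973]
eef_rot: [-0.315, 0.316, -0.633, 0.633]
wrist_force: [-0.6, -3.0, -0.2]
opening: -0.004
t: 6.12
tool_pos: [0.5088, -0.1621, 0.0971]
eef_rot: [0.141, -0.141, 0.693, -0.693]
wrist_force: [-0.5, -1.8, -0.9]
opening: -0.002
t: 6.75
tool_pos: [0.4933, -0.1622, 0.1835]
eef_rot: [-0.143, 0.143, -0.693, 0.693]
wrist_force: [0.7, 0.5, 0.1]
opening: 0.001
pos [ 0.4933 -0.1622  0.1835] zang -66.7 F [0.7 0.5 0.1] t 6.75 j6 2.42
shift mm [-52.    3.5  60.8] turn -179.7
```

View pics/c4.png

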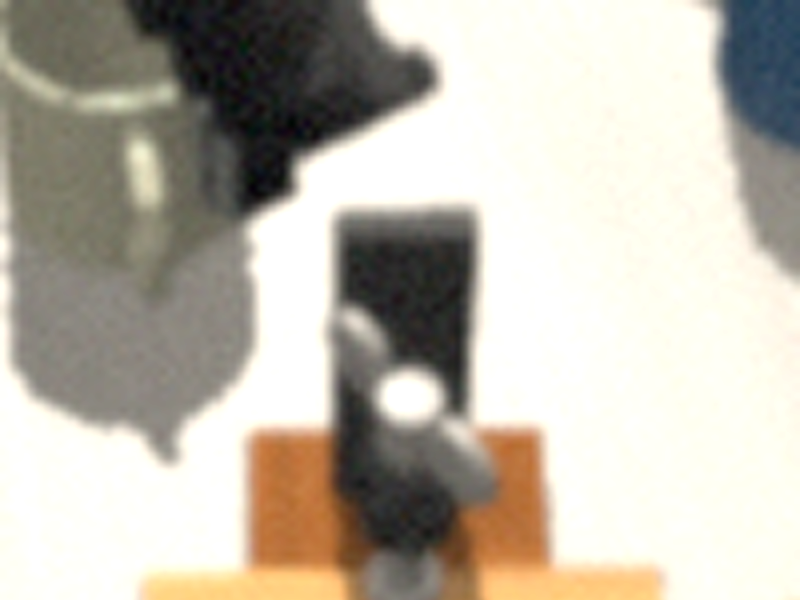

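```bash
python3 - <<'E'
from h import *
a=ctrl.snapshot("side")
p=[onplane(a,(214+x/8-.4,170+y/8-.4),.112) for x,y in[(343,320),(490,482)]];d=p[1]-p[0]
print(p,np.degrees(np.arctan2(d[1],d[0])),np.hypot(*d[:2]))
E
python3 -m jog '[[[-0.02,0,0.02],-9,0],[[-0.04,0,0.04],-18,0],[[-0.052,0,0.061],-27,0],[[-0.052,0,0.061],-36,0],[[-0.052,0,0.061],-45,0]]' && for i in 1 2; do :; done
python3 -m jog '[[[0,0,0],-9,0],[[0,0,0],-18,0],[[0,0,0],-27,0],[[0,0,0],-36,0],[[0,0,0],-45,0]]' && python3 -m jog '[[[0,0,0],-9,0],[[0,0,0],-18,0],[[0,0,0],-27,0],[[0,0,0],-36,0],[[0,0,0],-45,0]]' && python3 -m jog '[[[0,0,0],-9,0],[[0,0,0],-18,0],[[0,0,0],-27,0],[[0,0,0],-36,0],[[0,0,0],-45,0]]'
python3 -c "
from h import *
goal(wingpos(-67,.027,.024),.096,-67+180)"
```

```text
[array([ 0.52140535, -0.15104631,  0.112     ]), array([ 0.54618327, -0.21353879,  0.112     ])] -68.37195346717995 0.06722540575839404
t: 7.48
tool_pos: [0.5651, -0.1978, 0.1809]
eef_rot: [0.398, -0.399, 0.585, -0.584]
wrist_force: [-0.1, 0.1, -0.3]
opening: 0.002
t: 8.1
tool_pos: [0.565, -0.1976, 0.1812]
eef_rot: [-0.591, 0.592, -0.388, 0.387]
wrist_force: [-0.1, 0.8, 0.5]
opening: -0.003
t: 8.72
tool_pos: [0.5649, -0.1976, 0.1812]
eef_rot: [0.695, -0.695, 0.132, -0.131]
wrist_force: [0.2, 1.0, 0.6]
opening: 0.001
t: 9.35
tool_pos: [0.565, -0.1976, 0.1812]
eef_rot: [0.692, -0.692, -0.144, 0.145]
wrist_force: [0.5, 0.6, -0.1]
opening: -0.001
pos [ 0.565  -0.1976  0.1812] zang 113.6 F [ 0.5  0.6 -0.1] t 9.35 j6 -0.75
shift mm [ 0.3 85.2 -0. ] turn 0.6
```

```bash
python3 -m jog '[[[0,0,-0.015],0,0],[[0,0.022,-0.015],0,0],[[0,0.044,-0.015],0,0],[[0,0.066,-0.015],0,0],[[0,0.085,-0.015],0,0]]' && python3 -m jog '[[[-0.003,0,0],0,0],[[-0.006,0,0.002],0,0],[[-0.008,0,0.006],0,0],[[-0.010,0,0.010],0,0],[[-0.010,0,0.014],0,0]]' && python3 -m jog '[[[-0.0029,0,-0.0013],6,0],[[-0.0059,0,-0.0023],12,0],[[-0.0090,0,-0.0030],18,0],[[-0.0122,0,-0.0034],24,0],[[-0.0154,0,-0.0034],30,0]]'
python3 - <<'E'
from h import *
goal(wingpos(-97,.027,.014),.097,83)
a=ctrl.snapshot("side")
cv2.imwrite("pics/c5.png",np.clip(1.5*crop(a,(264,215),50,6),0,255).astype('uint8'))
E
```

```text
t: 9.98
tool_pos: [0.5715, -0.2123, 0.0958]
eef_rot: [0.693, -0.693, -0.141, 0.141]
wrist_force: [-0.8, -0.6, -0.4]
opening: 0.005
t: 10.6
tool_pos: [0.5569, -0.2024, 0.0978]
eef_rot: [-0.693, 0.693, 0.142, -0.142]
wrist_force: [-0.3, -0.3, -0.1]
opening: -0.0
t: 11.22
tool_pos: [0.5445, -0.2115, 0.0975]
eef_rot: [-0.706, 0.706, -0.043, 0.043]
wrist_force: [1.6, 0.3, -1.4]
opening: 0.004
pos [ 0.5445 -0.2115  0.0975] zang 83.0 F [ 1.6  0.3 -1.4] t 11.225 j6 -0.25
shift mm [-1.5  0.5  0.8] turn 0.0
```

View pics/c5.png

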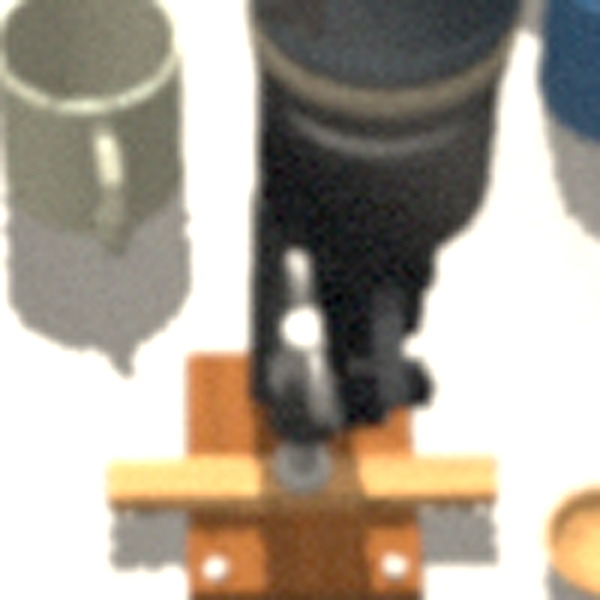

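The near wing, crop (320,400), now points at the camera with the finger on its right, so the stroke is working. I continue stroke 2 for 120°.

```bash
python3 -m jog '[[[-0.0029,0,-0.0013],6,0],[[-0.0059,0,-0.0023],12,0],[[-0.0090,0,-0.0030],18,0],[[-0.0122,0,-0.0034],24,0],[[-0.0154,0,-0.0034],30,0]]' && python3 -m jog '[[[-0.0029,0,-0.0013],6,0],[[-0.0059,0,-0.0023],12,0],[[-0.0090,0,-0.0030],18,0],[[-0.0122,0,-0.0034],24,0],[[-0.0154,0,-0.0034],30,0]]' && python3 -m jog '[[[-0.0029,0,-0.0013],6,0],[[-0.0059,0,-0.0023],12,0],[[-0.0090,0,-0.0030],18,0],[[-0.0122,0,-0.0034],24,0],[[-0.0154,0,-0.0034],30,0]]'  && python3 -m jog '[[[-0.0029,0,-0.0013],6,0],[[-0.0059,0,-0.0023],12,0],[[-0.0090,0,-0.0030],18,0],[[-0.0122,0,-0.0034],24,0],[[-0.0154,0,-0.0034],30,0]]' && python3 -m jog '[[[0.006,0,-0.003],0,0],[[0.014,0,-0.006],0,0],[[0.014,-0.03,-0.006],0,0],[[0.014,-0.06,-0.006],0,0],[[0.014,-0.085,-0.006],0,0]]'
python3 - <<'E'
from h import *
goal(wingpos(-36,.027,.024),.18,-36+180)
a=ctrl.snapshot("side")
cv2.imwrite("pics/c6.png",np.clip(1.5*crop(a,(264,220),50,6),0,255).astype('uint8'))
E
```

```text
t: 11.9
tool_pos: [0.5288, -0.2133, 0.0975]
eef_rot: [-0.671, 0.671, -0.223, 0.224]
wrist_force: [1.4, 0.1, -1.3]
opening: -0.001
t: 12.52
tool_pos: [0.5144, -0.2069, 0.0975]
eef_rot: [-0.59, 0.59, -0.389, 0.39]
wrist_force: [0.8, -1.0, -1.9]
opening: 0.001
t: 13.15
tool_pos: [0.5051, -0.1941, 0.0975]
eef_rot: [-0.469, 0.469, -0.529, 0.53]
wrist_force: [0.2, -1.6, -1.5]
opening: 0.001
t: 13.78
tool_pos: [0.5034, -0.1784, 0.0975]
eef_rot: [-0.316, 0.316, -0.632, 0.633]
wrist_force: [-0.3, -2.7, -0.5]
opening: -0.001
t: 14.4
tool_pos: [0.4898, -0.1863, 0.1836]
eef_rot: [-0.317, 0.317, -0.632, 0.632]
wrist_force: [-0.1, -0.1, -0.3]
opening: 0.001
pos [ 0.4898 -0.1863  0.1836] zang -36.7 F [-0.1 -0.1 -0.3] t 14.4 j6 1.85
shift mm [-53.3   3.6  58.4] turn 179.3
```

View pics/c6.png

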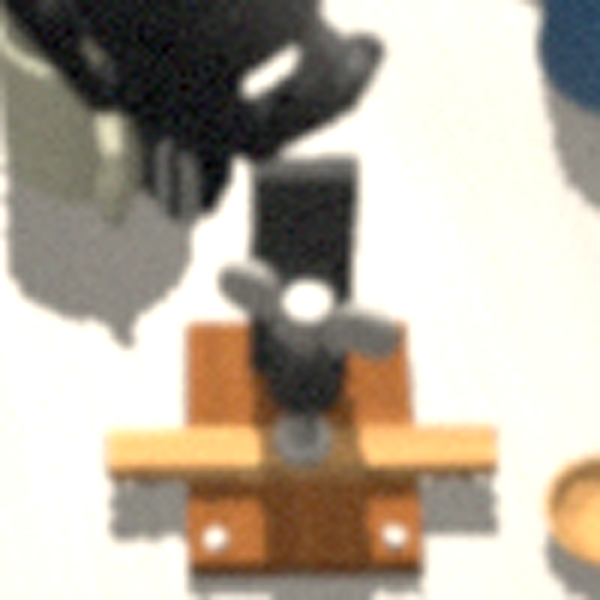

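```bash
python3 - <<'E'
from h import *
a=ctrl.snapshot("side")
p=[onplane(a,(214+x/6-.4,170+y/6-.4),.110) for x,y in[(222,275),(400,340)]];d=p[1]-p[0]
print(p,np.degrees(np.arctan2(d[1],d[0])),np.hypot(*d[:2]))
E
python3 -m jog '[[[-0.02,0,0.025],-9,0],[[-0.04,0,0.05],-18,0],[[-0.053,0,0.078],-27,0],[[-0.053,0,0.078],-36,0],[[-0.053,0,0.078],-45,0]]' && python3 -m jog '[[[0,0,0],-9,0],[[0,0,0],-18,0],[[0,0,0],-27,0],[[0,0,0],-36,0],[[0,0,0],-45,0]]' && python3 -m jog '[[[0,0,0],-9,0],[[0,0,0],-18,0],[[0,0,0],-27,0],[[0,0,0],-36,0],[[0,0,0],-45,0]]' && python3 -m jog '[[[0,0,0],-9,0],[[0,0,0],-18,0],[[0,0,0],-27,0],[[0,0,0],-36,0],[[0,0,0],-45,0]]'
python3 -c "
from h import *
goal(wingpos(-37,.047,.024),.096,-37+180)"
```

```text
[array([ 0.50546791, -0.16240803,  0.11      ]), array([ 0.56042916, -0.20569985,  0.11      ])] -38.226767395335166 0.0699637104189197
t: 15.12
tool_pos: [0.584, -0.1904, 0.1808]
eef_rot: [-0.536, 0.536, -0.462, 0.46]
wrist_force: [-0.2, -0.1, 0.1]
opening: -0.003
t: 15.75
tool_pos: [0.5837, -0.1904, 0.1813]
eef_rot: [-0.672, 0.672, -0.221, 0.22]
wrist_force: [-0.9, 0.2, -0.5]
opening: 0.004
t: 16.38
tool_pos: [0.5837, -0.1904, 0.1812]
eef_rot: [0.705, -0.705, -0.052, 0.053]
wrist_force: [-0.1, -0.8, 0.4]
opening: 0.003
t: 17.0
tool_pos: [0.5837, -0.1904, 0.1813]
eef_rot: [0.632, -0.631, -0.318, 0.319]
wrist_force: [-0.1, 0.3, -0.3]
opening: -0.0
pos [ 0.5837 -0.1904  0.1813] zang 143.6 F [-0.1  0.3 -0.3] t 17.0 j6 -1.25
shift mm [-0.  85.3 -1.1] turn 0.6
```

```bash
python3 -m jog '[[[0,0.015,0],0,0],[[0,0.035,0],0,0],[[0,0.055,0],0,0],[[0,0.072,0],0,0],[[0,0.085,0],0,0]]' && python3 -m jog '[[[-0.003,0,0.003],0,0],[[-0.006,0,0.006],0,0],[[-0.008,0,0.010],0,0],[[-0.010,0,0.015],0,0],[[-0.010,0,0.019],0,0]]' && python3 -m jog '[[[-0.0029,0,-0.0013],6,0],[[-0.0059,0,-0.0023],12,0],[[-0.0090,0,-0.0030],18,0],[[-0.0122,0,-0.0034],24,0],[[-0.0154,0,-0.0034],30,0]]' && python3 -m jog '[[[-0.0029,0,-0.0013],6,0],[[-0.0059,0,-0.0023],12,0],[[-0.0090,0,-0.0030],18,0],[[-0.0122,0,-0.0034],24,0],[[-0.0154,0,-0.0034],30,0]]'
python3 -c "
from h import *
goal(wingpos(-97,.027,.014),.097,83)"
```

```text
t: 17.62
tool_pos: [0.5834, -0.1901, 0.0952]
eef_rot: [0.633, -0.632, -0.315, 0.316]
wrist_force: [0.4, -0.2, 1.3]
opening: -0.001
t: 18.25
tool_pos: [0.5629, -0.1868, 0.0977]
eef_rot: [-0.632, 0.632, 0.317, -0.317]
wrist_force: [0.4, -0.7, 0.5]
opening: 0.001
t: 18.88
tool_pos: [0.5569, -0.2011, 0.0974]
eef_rot: [-0.693, 0.693, 0.141, -0.141]
wrist_force: [1.7, 0.2, -2.1]
opening: -0.007
t: 19.5
tool_pos: [0.5441, -0.2104, 0.0975]
eef_rot: [-0.706, 0.706, -0.043, 0.043]
wrist_force: [0.7, -0.4, -1.1]
opening: 0.001
pos [ 0.5441 -0.2104  0.0975] zang 83.0 F [ 0.7 -0.4 -1.1] t 19.5 j6 -0.25
shift mm [-1.   0.5 -0.2] turn 0.0
```

```bash
python3 -m jog '[[[-0.0010,0,-0.0005],2,0],[[-0.0019,0,-0.0009],4,0],[[-0.0029,0,-0.0013],6,0],[[-0.0039,0,-0.0017],8,0],[[-0.0039,0,-0.0017],8,0]]' && python3 -m jog '[[[-0.0005,0,-0.0002],1,0],[[-0.0010,0,-0.0005],2,0],[[-0.0010,0,-0.0005],2,0]]'
python3 -c "
from h import *
goal(wingpos(-107,.027,.014),.097,73)"
```

```text
t: 20.12
tool_pos: [0.5399, -0.2116, 0.0974]
eef_rot: [-0.701, 0.701, -0.091, 0.091]
wrist_force: [1.9, 0.0, -0.7]
opening: -0.004
t: 20.5
tool_pos: [0.5387, -0.2119, 0.0974]
eef_rot: [-0.699, 0.7, -0.103, 0.103]
wrist_force: [0.9, 0.1, -0.9]
opening: -0.001
pos [ 0.5387 -0.2119  0.0974] zang 73.2 F [ 0.9  0.1 -0.9] t 20.5 j6 -0.08
shift mm [-0.7  0.4 -0.2] turn 0.2
```

Not at the stop yet. I creep on 1° at a time and watch the force.

```bash
python3 -m jog '[[[-0.0005,0,-0.0002],1,0],[[-0.0010,0,-0.0005],2,0],[[-0.0010,0,-0.0005],2,0]]'|grep -v rot; python3 -m jog '[[[-0.0005,0,-0.0002],1,0],[[-0.0010,0,-0.0005],2,0],[[-0.0010,0,-0.0005],2,0]]'|grep -v rot; python3 -m jog '[[[-0.0005,0,-0.0002],1,0],[[-0.0005,0,-0.0002],1,0]]'|grep -v rot
```

```text
t: 20.88
tool_pos: [0.5375, -0.212, 0.0973]
wrist_force: [1.7, -0.4, -0.9]
opening: -0.003
t: 21.25
tool_pos: [0.5369, -0.2122, 0.0973]
wrist_force: [4.1, -1.2, -1.9]
opening: -0.0
t: 21.5
tool_pos: [0.5367, -0.2124, 0.0974]
wrist_force: [5.8, 0.5, -3.6]
opening: 0.002
```

```bash
python3 -m jog '[[[-0.0005,0,-0.0002],1,0],[[-0.0010,0,-0.0004],1,0],[[-0.0010,0,-0.0004],1,0]]'|grep -v rot;  python3 -m jog '[[[0,0,0],0,0],[[0,0,0],0,0],[[0,0,0],0,0]]'
```

```text
t: 21.88
tool_pos: [0.5364, -0.2125, 0.0975]
wrist_force: [8.2, -1.3, -5.9]
opening: -0.0
t: 22.25
tool_pos: [0.5364, -0.2125, 0.0975]
eef_rot: [-0.693, 0.693, -0.139, 0.141]
wrist_force: [9.2, -0.6, -5.1]
opening: 0.002
```

The force rose from 2 to 9 N without further motion, so this is the hard stop. I come off, rise and look.

```bash
python3 -m jog '[[[0.005,0,0],0,0],[[0.012,0,-0.004],0,0],[[0.014,-0.03,-0.008],0,0],[[0.014,-0.06,-0.008],0,0],[[0.014,-0.10,-0.008],0,0]]'; python3 -m jog '[[[0.04,-0.03,0],0,0],[[0.08,-0.06,0],0,0],[[0.1,-0.08,0],0,0],[[0.1,-0.08,0],0,0],[[0.1,-0.08,0],0,0]]'
python3 - <<'E'
from h import *
a=ctrl.snapshot("side");b=ctrl.snapshot("top")
cv2.imwrite("pics/c7.png",np.clip(1.5*crop(a,(264,220),50,6),0,255).astype('uint8'))
cv2.imwrite("pics/c8.png",np.hstack([a["pixels"],b["pixels"]])[:,:,::-1][:,:,:].copy() if 0 else cv2.resize(np.hstack([a["pixels"],b["pixels"]])[:,:,::-1],(800,300)))
E
```

```text
t: 22.88
tool_pos: [0.5438, -0.2252, 0.1976]
eef_rot: [0.693, -0.693, 0.141, -0.139]
wrist_force: [0.9, -0.9, 0.1]
opening: 0.002
t: 23.5
tool_pos: [0.636, -0.2636, 0.2762]
eef_rot: [0.693, -0.693, 0.141, -0.139]
wrist_force: [-0.1, -1.0, -0.3]
opening: -0.001
```

View pics/c7.png

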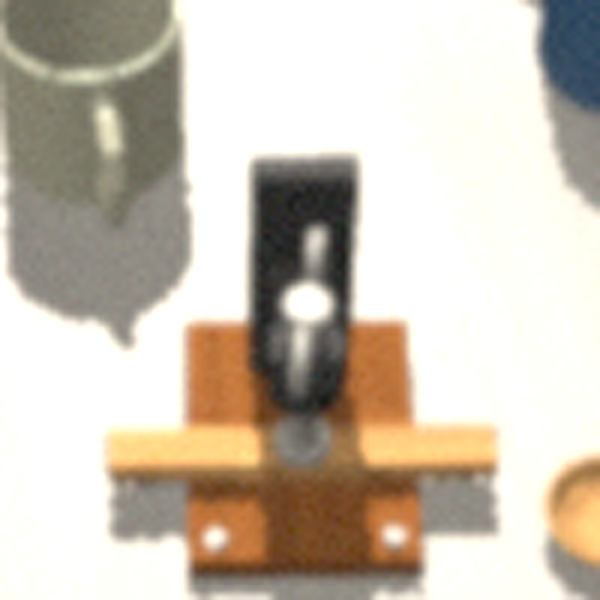

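View pics/c8.png

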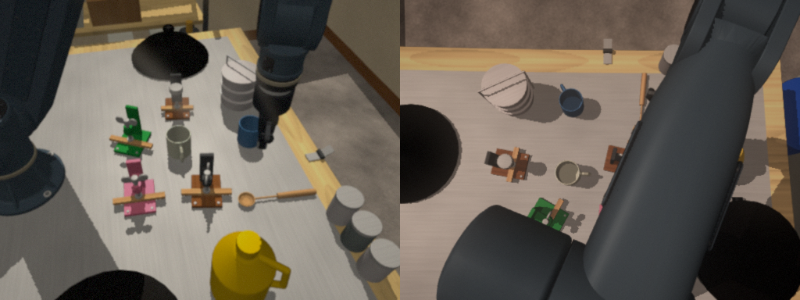

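The wings point at the camera, with tips at crop (320,230) and (297,395), near the home angle expected (about -109°). The mugs, spoon, jug, bowls and knob clamp stand as before. I do one numeric check, then hand in.

```bash
python3 - <<'E'
from h import *
a=ctrl.snapshot("side")
f=lambda x,y,z:onplane(a,(214+x/6-.4,170+y/6-.4),z)
p=[f(319,230,.1086+.009),f(297,385,.1086)];d=p[1]-p[0]
print(np.degrees(np.arctan2(d[1],d[0])),np.hypot(*d[:2]))
h=f(307,302,.1136);print(h, ctrl.read_state()["wrist_force"])
print(ctrl.job_done())
E
```

```text
-111.39968277176415 0.06355933102679476
[ 0.53167043 -0.18419148  0.1136    ] [-0.41879987  0.27436815  0.00606032]
the job is handed in; nothing more can be done
None
```

I turned the wing screw clockwise to its hard stop with the shut fingertip, in three strokes of about 90°, 150° and 75°. I came off the wings and rose clear after each stroke, and handed the job in at about 24 s of the 64 s allowed.

- **At the stop:** the pushing force was about 2 N during the strokes. At the end it rose to about 10 N, and the fingertip stopped moving although I commanded further turn.
- **Wing angle:** the last picture gives -111° in world axes, against about -109° expected at home. The 2° difference is within measuring error.
- **Screw height:** I did not measure the sink of the screw separately. The hub matched its home height only to within a few millimetres.
- **Everything else:** in the last side picture the mugs, spoon, jug, bowls and knob clamp look undisturbed. In the top view the arm hid part of the bench. The robot touched nothing at hand-in (wrist force about 0.5 N, which is noise).

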